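Open the push-and-turn vitamin bottle at breakfast

TASK

The vitamin bottle with the wide cap stands in a wooden one-hand opening stand on the breakfast table. Press the stand's raised clamp flap down until it clicks and stays down by itself, then grip the bottle's push-and-turn safety cap, press it down against its spring and twist it anticlockwise (seen from above) until it is free. Finish still holding the cap: keep it gripped, upright, about 10 cm straight above the bottle, and leave the other breakfast things where they are.

Things in the scene. Friction and masses are not known exactly. Their poses are not given: they have to be found in the camera images.
- bottle: Stand with the bottle in it, one fixed unit. Wooden base 110 mm (x) by 235 mm (y, -60 to +175 mm), 12 mm thick; amber bottle 68 mm across, shoulder sloping from 70 to 85 mm height. Origin on the bottle's axis at table level, z up. The clamp flap is on the +y side: hinge line along x at y = 55, z = 22 mm; a catch post 34 mm high at y = 156 to 168 mm.
- neck_top (a point): Centre of the bottle's mouth under the cap, 116 mm above the table, on the bottle's axis. The spring of the cap sits here: it pushes the cap up with 6 N when seated, about 10 N when pressed 3.5 mm down and 13 N at the hard stop 6 mm down.
- flap (a joint): Angle of the metal clamp flap (44 mm wide, 86 mm long, 6 mm thick), rad: 0 = flat, shut, at its hard stop; larger = outer end raised; starts at 0.35 to 0.6. A light spring pushes it open. Pushed straight down with about 5 to 9 N it passes a sprung catch (hump at about 0.08), then stays shut by itself at 0 to 0.03.
- flap_press (a point): Point on the flap's upper face to push down with the closed fingertips, 62 mm from the hinge line; with the flap shut it lies at (0, 117, 28) mm in the frame of bottle. Pushing straight down there works from any start angle.
- cap: White ribbed round push-and-turn cap, 58 mm across, 32 mm high, about 30 g. Origin on its axis at the skirt's lower edge, z up. Seated: origin 94 mm above the table on the bottle's axis, its axes parallel to those of bottle; two lugs lock it against lifting and turning. Best gripped across its diameter, fingertips about 5 mm above its lower edge, with 30 N or more.
- cap_top (a point): Centre of the cap's top, 32 mm above its origin, with a raised rib 40 mm long along the cap's x. Pressed down 3.5 mm or more (5 is good; stop at 6) the cap turns anticlockwise only. Kept pressed and turned by 55 to 145 degrees (75 is good) it is free and lifts straight off.
- salt_shaker: Steel salt shaker, bystander, 42 mm across, 70 mm high, beside the stand; origin under its centre.
- egg_cup: White egg cup with egg, bystander, 50 mm across, 52 mm high, beyond the stand; origin under its centre.
- tablet_bottle: Small slim amber bottle with a narrow cap, bystander, 52 mm across, 95 mm high, standing loose; origin under its centre.
- mug: Blue mug, bystander, 82 mm across, 92 mm high; origin under its centre.
- jam_jar: Jam jar with metal lid, bystander, 70 mm across, 85 mm high; origin under its centre.
- juice_glass: Empty juice glass, bystander, 68 mm across, 105 mm high; origin under its centre.
- toast_plate: White plate 240 mm across carrying toast and tomatoes (one piece, 46 mm high), bystander; origin under its centre.
There are look-alikes about, which are no part of the job. What is shaped like the cap but blue, green or orange is not meant.

How it is judged:
By the outcome, as a careful person would: the job done as asked, in the order asked, and still so for the second after the job is handed in, while the arm keeps its last pose, push and grip.
It also fails if it takes over 48 s, if anything falls off the work surface, if the arm or the gripper's body presses on something with over 40 N, if the wrist force passes 120 N, or if a joint passes its speed limit or range.

ROBOT

A 7-joint arm with a two-finger parallel gripper is mounted at the origin on the work surface. World frame = base frame: x ahead of the robot, y to its left, z up, the work surface at z = 0. Lengths are in mm, angles in rad, forces in N, time in s.
With the tool pointing down it reaches from about 400 to 875 mm from the base axis. Payload 4.4 kg.
Tool frame: the origin (TCP) lies at the very end of the fingers, on their centre line; the grasp point (between the pads) lies 19 mm behind it; z points along the fingers, y is the line along which they close (so a half turn about z gives the same grasp; the last joint's range is limited). The gripper opens to 85 mm and grips with 20 to 120 N. Pads are 22 mm wide; open, the fingers measure 114 mm over their backs; the gripper's body (76 mm by 85 mm) begins 54 mm behind the grasp point. The pads swing forward as they close: fully open they stand 13 mm farther back than shut.
Start: joints at [1.152, 0.628, 0.038, 1.517, -0.027, 0.996, -0.02], TCP at [224.62, -609.97, 231.313] pointing down, gripper open.
Joint ranges: [-3.06, 3.06], [-0.37, 2.12], [-1.25, 1.32], [0.18, 2.47], [-1.1, 4.24], [0.23, 1.98], [-2.94, 2.94]. Speed limits (rad/s): [2.57, 2.57, 3.14, 3.14, 3.14, 3.14, 3.14].

INTERFACE

Orientations are given as [roll, pitch, yaw] about the fixed x, y, z axes, in that order (R = Rz(yaw) Ry(pitch) Rx(roll)).
In Python, from cell import read_state, get_image, camera_params, finish_job gives the robot as it stands.
- The arm moves only by the tool arm_command, never from a script. Its argument "deltas" is a list of rows, each an object of numbers: "dx", "dy", "dz": the shift along the world's x, y, z in m; "yaw": the turn about the world's z in degrees; "jaw": the opening, from 0 (shut) to 1 (fully open). A call has 1 to 20 rows; each row is the pose to reach, as a shift and turn from the pose commanded when the call began; what a row does not reach only later rows make up. A row lasts 1/10 s, in which the tool goes at most 50 mm and 8.59 degrees, less where a joint would pass 70% of its speed; a pose out of reach is approached as far as the arm can. A call with a gripper value outside its range is refused whole. The fingers move at their own pace and stop on an object; the grip force is fixed at half the most. Time passes only in rows, so rows that repeat a pose let the fingers close. It gives the time, the measured TCP pose, the force, the opening and the grip force at its end, in the units of the state.
- read_state(): the state, without advancing time (a new reading comes with each control period).
- get_image(name): name is "scene" or "top" or "wrist"; returns (picture, depth): 420x560x3 uint8, red, green, blue; 420x560 float32, mm along the optical axis (not along the pixel's ray), 0 where there is no reading.
- camera_params(name): a dict with "camera_matrix" (3x3 intrinsics, pixels), "extrinsics" (4x4, takes a point from camera to world coordinates). Camera axes: x right, y down, z forward; pixel columns grow to the right and rows downward; lengths in mm; the calibration is good to about 2 mm. A picture is of the moment at which its call begins: read the wrist's pose just before it. camera_params takes no time and is no camera call; for the wrist camera it gives the pose at the moment of the call.
- finish_job(): hands the job in; it is judged then, once.
The state is a dict: "clock": time; "qpos": joint angles; "qd": joint speeds; "tau": joint torques, N m; "eef_pos": TCP position; "tool_rot": TCP orientation; "force": force on the tool from outside, world axes, zero at the start; "torque": the same for the moment, N m; "width": finger opening in mm; "gripper_force": force on a finger pad.
Only numpy, scipy, OpenCV 4.12 (cv2) and the standard library are available. Lean on these libraries where they do the work, as an engineer would, in place of code of your own. Each camera call takes 0.05 s, during which the arm holds its last target. There are 200 camera calls.

## Working session

There is one attempt and no reset: what is moved stays moved. The work goes in short steps, Python scripts to look and compute and a tool call to move; the robot and the scene stay as the last step left them, time stands still between calls to the robot, and variables do not carry over. Pictures are saved under pics/ and viewed, at most 10 in all, crops included, and the job is handed in when it is done.

Besides the shell and the picture viewer there is one more tool, called after ">>>" by a JSON object that holds its "method" and its "body". arm_command: Moves the arm, as the interface text tells. Its arguments: {"type":"object","properties":{"deltas":{"type":"array"}},"required":["deltas"]}

```bash
mkdir -p pics; ls
cat > h.py <<'E'
import numpy as np, cv2
from cell import *
def grab(n):
    p=camera_params(n); im,d=get_image(n); return im,d,p
def cloud(d,p):
    K=np.array(p["camera_matrix"]);T=np.array(p["extrinsics"])
    v,u=np.mgrid[:d.shape[0],:d.shape[1]]
    c=np.stack([(u-K[0,2])/K[0,0]*d,(v-K[1,2])/K[1,1]*d,d],-1)
    return c@T[:3,:3].T+T[:3,3]
E
python3 - <<'E'
from h import *
a=[]
for n in("scene","top"):
    im,d,p=grab(n); np.savez(f"pics/{n}.npz",im=im,w=cloud(d,p),d=d); a.append(im)
    print(n,np.round(p["extrinsics"],2).tolist(),np.round(p["camera_matrix"],1).tolist())
    cv2.imwrite(f"pics/{n}0.png",im[:,:,::-1])
s=read_state();print(s)
E
```

```text
pics
scene [[0.66, 0.43, -0.62, 1397.55], [0.75, -0.35, 0.56, -711.22], [0.02, -0.83, -0.55, 812.92], [0.0, 0.0, 0.0, 1.0]] [[524.9, 0.0, 281.0], [0.0, 524.9, 216.4], [0.0, 0.0, 1.0]]
top [[0.02, -1.0, 0.09, 499.19], [-1.0, -0.02, 0.01, 5.11], [-0.01, -0.09, -1.0, 1218.03], [0.0, 0.0, 0.0, 1.0]] [[413.2, 0.0, 280.4], [0.0, 413.2, 207.8], [0.0, 0.0, 1.0]]
{'clock': 0.1, 'qpos': array([ 1.15222688,  0.62922117,  0.03843725,  1.51826916, -0.02701045,
        0.9962837 , -0.02000233]), 'qd': array([-0.00068742, -0.00216979,  0.00137226, -0.0021402 ,  0.00164129,
       -0.00070503,  0.00071363]), 'tau': array([ 3.05867237e-03, -5.64529467e+01,  1.23074222e+00, -1.93972188e+01,
        1.14116591e-02,  5.46418931e-03,  2.38348400e-05]), 'eef_pos': array([ 224.41895509, -609.44131632,  230.50156407]), 'tool_rot': array([-3.13992874e+00,  1.69566472e-06,  3.52767476e-01]), 'force': array([ 0.23363945, -0.65665116, -0.97301626]), 'torque': array([ 0.0328286 , -0.03570121, -0.05220897]), 'gripper_force': 0.0, 'width': 85.50236097860098}
```

View pics/scene0.png

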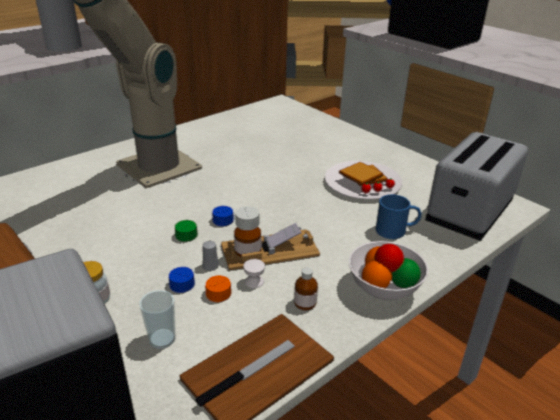

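View pics/top0.png

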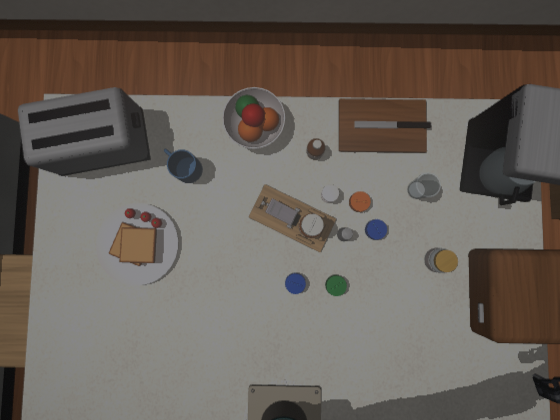

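Scene: the white wide cap sits on the amber bottle in the stand at scene (247,218) and top (312,225), with the flap at top (283,212). What could be taken for it, by top-view pixel:
- tablet bottle (316,148)
- egg cup (331,194)
- salt shaker (346,234)
- blue caps (296,283) and (376,230), green (336,285), orange (360,202)

I choose the one at (312,225).

Run:
```python
from h import *
for n in("top","scene"):
    f=np.load(f"pics/{n}.npz");w=f["w"];im=f["im"].astype(int)
    z=w[...,2]; near=(abs(w[...,0]-480)<250)&(abs(w[...,1]+60)<250)
    sp=im.max(2)-im.min(2)
    c=near&(z>118)&(z<136)&(sp<40)&(im.min(2)>60)
    k,l,st,ce=cv2.connectedComponentsWithStats(c.astype(np.uint8))
    for i in range(1,k):
        if st[i,4]>25:
            P=w[l==i];q=(P.max(0)+P.min(0))/2
            print(n,"cap",ce[i].round(1),st[i,4],P.mean(0).round(1),q.round(1),np.ptp(P,axis=0).round(1), cv2.minEnclosingCircle(P[:,:2].astype(np.float32)))
    b=near&(z>6)&(z<18)&(im[...,0]-im[...,2]>35)
    k,l,st,ce=cv2.connectedComponentsWithStats(b.astype(np.uint8))
    for i in range(1,k):
        if st[i,4]>150:
            P=w[l==i];print(n,"base",ce[i].round(),st[i,4],P.mean(0).round(1),cv2.minAreaRect(P[:,:2].astype(np.float32)))
f=np.load("pics/top.npz");im=f["im"];w=f["w"]
for y in range(180,256,5): print(y,[int(v) for v in w[y,245:345:5,2]])
c1=cv2.resize(im[175:265,235:365],(780,540),interpolation=cv2.INTER_CUBIC)
cv2.imwrite("pics/crop.png",c1[:,:,::-1])
```

```text
top cap [312.3 223.9] 378 [556.4 -66.1 126.6] [555.4 -65.6 125.6] [56.  57.8 14.2] ((556.6388549804688, -66.17271423339844), 29.653789520263672)
top base [283. 199.] 438 [634.7  14.   12.6] ((616.63330078125, 13.132835388183594), (150.76693725585938, 63.21163558959961), 66.29499053955078)
top base [282. 227.] 685 [552.4  16.   12.5] ((552.8634033203125, -1.8336639404296875), (230.77919006347656, 47.05292510986328), 64.39873504638672)
scene cap [246.4 213.4] 296 [558.2 -71.1 124.2] [555.3 -68.7 123.8] [58.6 59.1 11.4] ((556.7733154296875, -70.25142669677734), 31.197925567626953)
scene base [291. 250.] 888 [623.4  18.1  10.5] ((597.2907104492188, 16.283233642578125), (156.61659240722656, 114.13858032226562), 65.86575317382812)
scene base [232. 257.] 261 [ 552.9 -116.1   10.9] ((539.4886474609375, -105.1041488647461), (39.64683532714844, 113.6916275024414), 64.81678009033203)
180 [3, -2, 1, 0, 0, 1, 2, -1, 1, -1, -1, 1, 0, 1, 0, 2, 2, 2, 1, 0]
185 [2, 5, 1, 1, 14, -3, 0, 0, -3, 4, 7, 1, 3, -2, 2, 4, 0, 47, 8, -3]
190 [-1, -1, 1, -2, 14, 11, 12, 2, 3, -1, 2, 6, 1, 0, 0, 0, 52, 54, 51, 0]
[... 311 characters left out ...]
 1]
215 [6, 13, 9, 12, 11, 13, 49, 43, 40, 33, 18, 18, 74, 127, 124, 34, 17, 15, 1, -1]
220 [4, 1, 9, 12, 15, 7, 15, 7, 35, 33, 18, 69, 127, 122, 129, 129, 12, 15, 9, -2]
225 [1, 2, 1, 3, 1, 13, 14, 10, 11, 28, 13, 75, 127, 124, 125, 125, 33, 13, -1, 0]
230 [-2, 1, 0, 0, 0, 0, -3, 13, 11, 10, 13, 69, 124, 128, 126, 128, 40, 11, -3, 36]
235 [0, -4, 0, 2, 2, 2, -1, -2, 3, 11, 12, 32, 72, 78, 76, 31, 10, 0, 0, 50]
240 [2, 2, 4, 0, 1, 0, 2, 0, 1, 0, -1, 14, 35, 36, 13, 31, 11, -2, 0, 4]
245 [1, 0, -3, 3, 1, 0, -2, 2, 4, 6, 0, 4, 0, 9, 15, 13, 1, 3, 2, 2]
250 [-3, 0, 1, 1218, 2, 0, 4, -2, 4, 5, 1, -5, 1, -1, 0, 12, 0, -1, 1, 0]
255 [1, 0, 1, 1218, 4, 2, 0, 2, -1, -2, 1, 1, 4, 0, 0, 2, 0, 0, 0, 2]
```

View pics/crop.png

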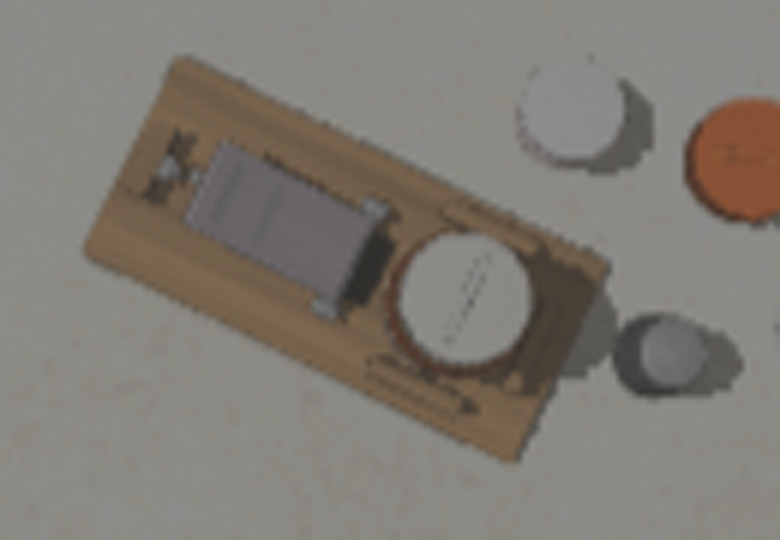

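Crop: white ribbed cap with its rib at crop (467,300), grey raised flap at (280,220) and egg cup at (572,110). The choice is confirmed. Bottle axis is about (556.6,-68.5), with stand +y at about 65° in world, so the press point is about (606,37). Next I check the heights along the travel path.

Run:
```python
from h import *
w=np.load("pics/top.npz")["w"]
for y in range(-700,150,50):
    print(y,[int(np.percentile(q,98)) if len(q:=w[(abs(w[...,1]-y)<25)&(abs(w[...,0]-x)<25)&(w[...,2]<1100)][:,2])>5 else -9 for x in range(150,750,50)])
```

```text
-700 [4, 4, 151, 155, 155, 157, 156, 154, 4, 4, 33, 32]
-650 [4, 4, 151, 156, 156, 156, 156, 156, 4, 4, 253, 150]
-600 [4, 304, 177, 156, 156, 157, 157, 156, 4, 101, 304, 307]
-550 [4, 348, 315, 157, 156, 156, 156, 155, 5, 4, 304, 308]
-500 [4, 5, 122, 144, 145, 144, 145, 141, 5, 5, 298, 306]
-450 [4, 4, 4, 4, 5, 4, 89, 88, 5, 4, 5, 4]
-400 [4, 4, 5, 5, 4, 5, 87, 87, 5, 5, 107, 107]
-350 [4, 4, 4, 5, 4, 4, 4, 4, 4, 5, 106, 105]
-300 [5, 4, 5, 5, 5, 4, 4, 4, 34, 5, 5, 4]
-250 [4, 4, 4, 5, 5, 4, 5, 31, 36, 34, 35, 4]
-200 [5, 4, 5, 5, 5, 5, 4, 5, 67, 35, 36, 5]
-150 [4, 5, 5, 4, 34, 36, 5, 66, 71, 13, 55, 5]
-100 [5, 4, 5, 5, 9, 34, 5, 34, 129, 125, 54, 6]
-50 [5, 5, 5, 5, 33, 36, 5, 43, 130, 128, 12, 6]
0 [4, 5, 5, 4, 33, 36, 5, 10, 37, 51, 16, 5]
50 [5, 5, 5, 5, 5, 5, 6, 5, 16, 63, 57, 8]
100 [5, 5, 5, 4, 5, 5, 5, 5, 13, 35, 35, 5]
```

>>> {"method": "arm_command", "body": {"deltas": [{"dx": 0.03, "dy": 0.05, "dz": 0, "jaw": 0}, {"dx": 0.06, "dy": 0.1, "dz": 0, "jaw": 0}, {"dx": 0.08, "dy": 0.135, "dz": 0, "jaw": 0}, {"dx": 0.105, "dy": 0.178, "dz": 0, "jaw": 0}, {"dx": 0.13, "dy": 0.22, "dz": 0, "jaw": 0}, {"dx": 0.155, "dy": 0.262, "dz": 0, "jaw": 0}, {"dx": 0.18, "dy": 0.305, "dz": 0, "jaw": 0}, {"dx": 0.205, "dy": 0.347, "dz": 0, "jaw": 0}, {"dx": 0.23, "dy": 0.39, "dz": 0, "jaw": 0}, {"dx": 0.255, "dy": 0.432, "dz": 0, "jaw": 0}, {"dx": 0.28, "dy": 0.474, "dz": 0, "jaw": 0}, {"dx": 0.305, "dy": 0.517, "dz": 0, "jaw": 0}, {"dx": 0.33, "dy": 0.559, "dz": 0, "jaw": 0}, {"dx": 0.355, "dy": 0.601, "dz": 0, "jaw": 0}, {"dx": 0.37, "dy": 0.627, "dz": 0, "jaw": 0}, {"dx": 0.382, "dy": 0.647, "dz": 0, "jaw": 0}, {"dx": 0.382, "dy": 0.647, "dz": 0, "jaw": 0}, {"dx": 0.382, "dy": 0.647, "dz": 0, "jaw": 0}]}}

```text
invalid input at $.deltas[0]: expected keys dx, dy, dz, yaw, jaw
```

>>> {"method": "arm_command", "body": {"deltas": [{"dx": 0.03, "dy": 0.05, "dz": 0, "yaw": 0, "jaw": 0}, {"dx": 0.06, "dy": 0.1, "dz": 0, "yaw": 0, "jaw": 0}, {"dx": 0.09, "dy": 0.15, "dz": 0, "yaw": 0, "jaw": 0}, {"dx": 0.12, "dy": 0.2, "dz": 0, "yaw": 0, "jaw": 0}, {"dx": 0.15, "dy": 0.25, "dz": 0, "yaw": 0, "jaw": 0}, {"dx": 0.18, "dy": 0.3, "dz": 0, "yaw": 0, "jaw": 0}, {"dx": 0.21, "dy": 0.35, "dz": 0, "yaw": 0, "jaw": 0}, {"dx": 0.24, "dy": 0.4, "dz": 0, "yaw": 0, "jaw": 0}, {"dx": 0.27, "dy": 0.45, "dz": 0, "yaw": 0, "jaw": 0}, {"dx": 0.3, "dy": 0.5, "dz": 0, "yaw": 0, "jaw": 0}, {"dx": 0.33, "dy": 0.55, "dz": 0, "yaw": 0, "jaw": 0}, {"dx": 0.355, "dy": 0.6, "dz": 0, "yaw": 0, "jaw": 0}, {"dx": 0.37, "dy": 0.63, "dz": 0, "yaw": 0, "jaw": 0}, {"dx": 0.382, "dy": 0.647, "dz": 0, "yaw": 0, "jaw": 0}, {"dx": 0.382, "dy": 0.647, "dz": 0, "yaw": 0, "jaw": 0}, {"dx": 0.382, "dy": 0.647, "dz": 0, "yaw": 0, "jaw": 0}, {"dx": 0.382, "dy": 0.647, "dz": 0, "yaw": 0, "jaw": 0}]}}

```text
clock: 1.8
eef_pos: [606.4, 38.9, 230.5]
tool_rot: [-3.141, 0.001, 0.356]
force: [-0.0, -0.3, 0.8]
width: 0.2
gripper_force: 0.0
```

Run:
```python
from h import *
s=read_state();print(s["eef_pos"],s["qpos"].round(2))
im,d,p=grab("wrist"); w=cloud(d,p); np.savez("pics/w1.npz",im=im,w=w)
cv2.imwrite("pics/w1.png",im[:,:,::-1])
print(np.round(p["extrinsics"],2).tolist())
i=im.astype(int);z=w[...,2];sp=i.max(2)-i.min(2)
c=(z>118)&(z<134)&(sp<40)&(d>0)&(abs(w[...,0]-556)<60)&(abs(w[...,1]+68)<60)
P=w[c].astype(np.float32);print(c.sum(), P.mean(0) if len(P) else 0, cv2.minEnclosingCircle(P[:,:2]) if len(P) else 0)
```

```text
[606.43006858  38.86094288 230.45724651] [-0.11  0.57 -0.01  1.64  0.    0.93 -1.33]
[[0.35, -0.9, -0.25, 670.39], [-0.94, -0.34, -0.09, 62.82], [-0.0, 0.27, -0.96, 374.03], [0.0, 0.0, 0.0, 1.0]]Traceback (most recent call last):
  File "<stdin>", line 8, in <module>
cv2.error: OpenCV(4.12.0) /io/opencv/modules/imgproc/src/shapedescr.cpp:201: error: (-215:Assertion failed) count >= 0 && (depth == CV_32F || depth == CV_32S) in function 'minEnclosingCircle'
```

View pics/w1.png

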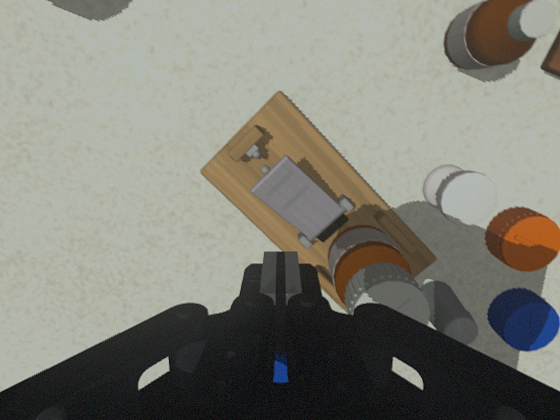

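Wrist view: the flap is at (300,200), the catch post at (250,145), and the cap on the bottle at (388,300), partly behind the closed fingers.

Run:
```python
from h import *
f=np.load("pics/w1.npz");w=f["w"];i=f["im"].astype(int);z=w[...,2]
print(w[300,388],w[290,400],w[200,300],w[150,250])
sp=i.max(2)-i.min(2)
near=(abs(w[...,0]-556)<60)&(abs(w[...,1]+68)<60)
c=near&(z>118)&(z<136)
P=np.ascontiguousarray(w[c][:,:2],np.float32);print(len(P),w[c].mean(0),cv2.minEnclosingCircle(P),P.min(0),P.max(0))
# flap: grey, by depth between 25 and 75, project onto stand frame
o=np.array([556.6,-68.5]);
b=(z>8)&(z<16)&(i[...,0]-i[...,2]>25)&(abs(w[...,0]-600)<110)&(abs(w[...,1]-10)<130)
Q=np.ascontiguousarray(w[b][:,:2],np.float32);r=cv2.minAreaRect(Q);print("base",r)
for a in(64,65,66):
    e=np.array([np.cos(np.radians(a)),np.sin(np.radians(a))]);ex=np.array([e[1],-e[0]])
    q=w[...,:2]-o;Y=q@e;X=q@ex
    m=(z>25)&(z<80)&(Y>60)&(Y<135)&(sp<30)&(abs(X)<40)
    print(a,m.sum(),X[m].mean(),np.percentile(X[m],[2,98]),np.percentile(Y[m],[2,98]),np.polyfit(Y[m],X[m],1),np.polyfit(Y[m],z[m],1))
    print(" base X",np.percentile((Q-o)@ex,[1,99]),"Y",np.percentile((Q-o)@e,[1,99]))
```

```text
[565.56841379 -60.28465994 126.14289042] [576.07009307 -64.92301566 126.35250464] [595.16402491  15.97770388  45.48276452] [619.94094281  73.17466537  32.92891698]
2267 [570.10448097 -62.82919434 125.91372327] ((556.630859375, -65.98817443847656), 29.717161178588867) [541.7622  -95.62881] [584.9895   -36.888874]
base ((582.501953125, -8.341812133789062), (218.94284057617188, 109.6627426147461), 64.7161636352539)
64 3646 -2.5158922546347093 [-24.24965662  18.46581451] [ 61.22289743 132.43625301] [-0.01790426 -0.74926337] [0.43937958 4.664204  ]
 base X [-56.69113229  51.03324808] Y [-30.64342184 173.99565078]
65 3649 -0.8716418250503352 [-22.58427     20.17477762] [ 61.11667373 132.47560183] [-2.80879312e-04 -8.43927888e-01] [0.43926551 4.66339235]
 base X [-54.91999781  52.28097608] Y [-31.3366461  173.83671104]
66 3644 0.73393024017125 [-21.00028977  21.84265927] [ 61.26875717 132.38383783] [ 0.02071526 -1.3107132 ] [0.43921942 4.67085102]
 base X [-53.3248257   54.23569298] Y [-31.92779612 173.83920447]
```

>>> {"method": "arm_command", "body": {"deltas": [{"dx": 0, "dy": 0, "dz": -0.04, "yaw": 0, "jaw": 0}, {"dx": 0, "dy": 0, "dz": -0.08, "yaw": 0, "jaw": 0}, {"dx": 0, "dy": 0, "dz": -0.12, "yaw": 0, "jaw": 0}, {"dx": 0, "dy": 0, "dz": -0.15, "yaw": 0, "jaw": 0}, {"dx": 0, "dy": 0, "dz": -0.165, "yaw": 0, "jaw": 0}, {"dx": 0, "dy": 0, "dz": -0.175, "yaw": 0, "jaw": 0}, {"dx": 0, "dy": 0, "dz": -0.18, "yaw": 0, "jaw": 0}, {"dx": 0, "dy": 0, "dz": -0.185, "yaw": 0, "jaw": 0}, {"dx": 0, "dy": 0, "dz": -0.19, "yaw": 0, "jaw": 0}, {"dx": 0, "dy": 0, "dz": -0.195, "yaw": 0, "jaw": 0}, {"dx": 0, "dy": 0, "dz": -0.198, "yaw": 0, "jaw": 0}, {"dx": 0, "dy": 0, "dz": -0.2, "yaw": 0, "jaw": 0}, {"dx": 0, "dy": 0, "dz": -0.2, "yaw": 0, "jaw": 0}]}}

```text
clock: 3.15
eef_pos: [607.1, 37.4, 31.7]
tool_rot: [3.141, -0.001, 0.353]
force: [0.3, -0.5, 0.5]
width: 0.2
gripper_force: 0.0
```

>>> {"method": "arm_command", "body": {"deltas": [{"dx": 0, "dy": 0, "dz": -0.001, "yaw": 0, "jaw": 0}, {"dx": 0, "dy": 0, "dz": -0.002, "yaw": 0, "jaw": 0}, {"dx": 0, "dy": 0, "dz": -0.003, "yaw": 0, "jaw": 0}, {"dx": 0, "dy": 0, "dz": -0.003, "yaw": 0, "jaw": 0}]}}

```text
clock: 3.55
eef_pos: [606.7, 37.1, 28.2]
tool_rot: [3.142, -0.0, 0.353]
force: [0.1, 0.9, 2.1]
width: 0.3
gripper_force: 0.7
```

>>> {"method": "arm_command", "body": {"deltas": [{"dx": 0, "dy": 0, "dz": -0.001, "yaw": 0, "jaw": 0}, {"dx": 0, "dy": 0, "dz": -0.002, "yaw": 0, "jaw": 0}, {"dx": 0, "dy": 0, "dz": -0.002, "yaw": 0, "jaw": 0}]}}

```text
clock: 3.85
eef_pos: [606.8, 37.1, 27.7]
tool_rot: [3.142, -0.001, 0.353]
force: [-1.5, 0.5, 12.9]
width: -0.1
gripper_force: 6.2
```

>>> {"method": "arm_command", "body": {"deltas": [{"dx": 0, "dy": 0, "dz": 0.03, "yaw": 0, "jaw": 0}, {"dx": 0, "dy": 0, "dz": 0.08, "yaw": 0, "jaw": 0}, {"dx": 0, "dy": 0, "dz": 0.13, "yaw": 0, "jaw": 0}, {"dx": 0, "dy": 0, "dz": 0.18, "yaw": 0, "jaw": 1}, {"dx": 0, "dy": 0, "dz": 0.2, "yaw": 0, "jaw": 1}, {"dx": -0.02, "dy": -0.04, "dz": 0.2, "yaw": 0, "jaw": 1}, {"dx": -0.04, "dy": -0.08, "dz": 0.2, "yaw": 0, "jaw": 1}, {"dx": -0.051, "dy": -0.105, "dz": 0.2, "yaw": 0, "jaw": 1}, {"dx": -0.051, "dy": -0.105, "dz": 0.2, "yaw": 0, "jaw": 1}, {"dx": -0.051, "dy": -0.105, "dz": 0.2, "yaw": 0, "jaw": 1}, {"dx": -0.051, "dy": -0.105, "dz": 0.2, "yaw": 0, "jaw": 1}, {"dx": -0.051, "dy": -0.105, "dz": 0.2, "yaw": 0, "jaw": 1}]}}

```text
clock: 5.05
eef_pos: [555.9, -66.4, 226.0]
tool_rot: [-3.141, 0.0, 0.355]
force: [0.4, 0.2, 0.9]
width: 85.4
gripper_force: 0.0
```

```bash
cat > cap.py <<'E'
from h import *
def look(name,zlo=118,zhi=136):
    s=read_state();print(s["eef_pos"].round(1),s["tool_rot"].round(3),s["width"].round(1),s["qpos"].round(2))
    im,d,p=grab("wrist"); w=cloud(d,p); cv2.imwrite(f"pics/{name}.png",im[:,:,::-1])
    z=w[...,2];i=im.astype(int)
    c=(abs(w[...,0]-556)<33)&(abs(w[...,1]+67)<33)&(z>zlo)&(z<zhi)&(i.min(2)>60)
    P=np.ascontiguousarray(w[c][:,:2],np.float32);print(len(P),w[c].mean(0),cv2.minEnclosingCircle(P),P.min(0),P.max(0))
    e=np.array([np.cos(np.radians(65)),np.sin(np.radians(65))]);ex=np.array([e[1],-e[0]]);q=w[...,:2]-[556,-67.5];Y=q@e;X=q@ex
    m=(abs(X)<15)&(Y>80)&(Y<138)&(z>16)
    print("flap",m.sum(),np.polyfit(Y[m],z[m],1),np.median(z[m]))
E
python3 -c "
from cap import *
look('w2')"
```

```text
Traceback (most recent call last):
  File "cap.py", line 3, in look
    s=read_state();print(s["eef_pos"].round(1),s["tool_rot"].round(3),s["width"].round(1),s["qpos"].round(2))
                                                                      ^^^^^^^^^^^^^^^^
AttributeError: 'float' object has no attribute 'round'
```

```bash
sed -i 's/s\["width"\].round(1)/s["width"]/' cap.py
python3 -c "
from cap import *
look('w2')"
```

```text
[555.9 -66.4 226. ] [-3.141  0.     0.355] 85.3973023180647 [ 0.07  0.5  -0.01  1.78  0.    0.86 -1.15]
5762 [556.69836457 -66.31595115 126.80702252] ((555.2040405273438, -66.92440795898438), 29.811477661132812) [526.25073  -95.706856] [584.835    -37.389034]
flap 2499 [ 0.04556962 26.43134548] 31.4158125311223
```

View pics/w2.png

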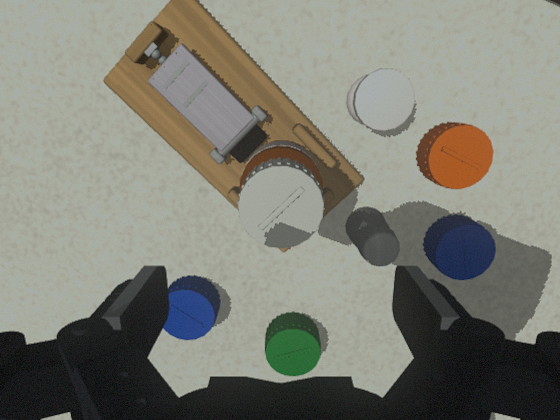

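Wrist view: the flap now lies flat at (205,100) with its end under the catch, at about 31 mm measured height. The cap top is centred at (281,205) between the open fingers.

>>> {"method": "arm_command", "body": {"deltas": [{"dx": 0, "dy": 0, "dz": -0.04, "yaw": 0, "jaw": 1}, {"dx": 0, "dy": 0, "dz": -0.08, "yaw": 0, "jaw": 1}, {"dx": 0, "dy": 0, "dz": -0.105, "yaw": 0, "jaw": 1}, {"dx": 0, "dy": 0, "dz": -0.12, "yaw": 0, "jaw": 1}, {"dx": 0, "dy": 0, "dz": -0.127, "yaw": 0, "jaw": 1}, {"dx": 0, "dy": 0, "dz": -0.127, "yaw": 0, "jaw": 1}, {"dx": 0, "dy": 0, "dz": -0.127, "yaw": 0, "jaw": 1}]}}

```text
clock: 5.8
eef_pos: [556.4, -67.7, 100.0]
tool_rot: [3.141, -0.001, 0.353]
force: [0.4, -0.1, 0.9]
width: 85.5
gripper_force: 0.0
```

>>> {"method": "arm_command", "body": {"deltas": [{"dx": 0, "dy": 0, "dz": 0, "yaw": 0, "jaw": 0.6}, {"dx": 0, "dy": 0, "dz": 0, "yaw": 0, "jaw": 0.6}, {"dx": 0, "dy": 0, "dz": 0, "yaw": 0, "jaw": 0}, {"dx": 0, "dy": 0, "dz": 0, "yaw": 0, "jaw": 0}, {"dx": 0, "dy": 0, "dz": 0, "yaw": 0, "jaw": 0}, {"dx": 0, "dy": 0, "dz": 0, "yaw": 0, "jaw": 0}, {"dx": 0, "dy": 0, "dz": 0, "yaw": 0, "jaw": 0}]}}

```text
clock: 6.5
eef_pos: [556.1, -67.6, 100.3]
tool_rot: [3.141, -0.002, 0.353]
force: [-1.0, 1.3, 5.7]
width: 56.4
gripper_force: 62.4
```

>>> {"method": "arm_command", "body": {"deltas": [{"dx": 0, "dy": 0, "dz": -0.001, "yaw": 0, "jaw": 0}, {"dx": 0, "dy": 0, "dz": -0.002, "yaw": 0, "jaw": 0}, {"dx": 0, "dy": 0, "dz": -0.003, "yaw": 0, "jaw": 0}, {"dx": 0, "dy": 0, "dz": -0.004, "yaw": 0, "jaw": 0}, {"dx": 0, "dy": 0, "dz": -0.005, "yaw": 0, "jaw": 0}, {"dx": 0, "dy": 0, "dz": -0.005, "yaw": 0, "jaw": 0}, {"dx": 0, "dy": 0, "dz": -0.005, "yaw": 0, "jaw": 0}]}}

```text
clock: 7.2
eef_pos: [556.1, -67.6, 96.0]
tool_rot: [3.141, -0.002, 0.353]
force: [-2.4, 0.6, 11.6]
width: 56.4
gripper_force: 63.1
```

>>> {"method": "arm_command", "body": {"deltas": [{"dx": 0, "dy": 0, "dz": -0.0005, "yaw": 0, "jaw": 0}, {"dx": 0, "dy": 0, "dz": -0.0005, "yaw": 5, "jaw": 0}, {"dx": 0, "dy": 0, "dz": -0.0005, "yaw": 10, "jaw": 0}, {"dx": 0, "dy": 0, "dz": -0.0005, "yaw": 15, "jaw": 0}, {"dx": 0, "dy": 0, "dz": -0.0005, "yaw": 20, "jaw": 0}, {"dx": 0, "dy": 0, "dz": -0.0005, "yaw": 20, "jaw": 0}]}}

```text
clock: 7.8
eef_pos: [556.3, -65.8, 95.5]
tool_rot: [-3.141, -0.003, 0.705]
force: [-2.8, 4.6, 11.8]
width: 56.3
gripper_force: 63.1
```

```bash
python3 -c "
from h import *
s=read_state();print(s['torque'],s['force'],s['width'])"
```

```text
[0.99945752 0.60413673 0.04666549] [-2.79446158  4.55000975 11.80007955] 56.282504049756376
```

>>> {"method": "arm_command", "body": {"deltas": [{"dx": 0, "dy": 0, "dz": 0, "yaw": 6, "jaw": 0}, {"dx": 0, "dy": 0, "dz": 0, "yaw": 12, "jaw": 0}, {"dx": 0, "dy": 0, "dz": 0, "yaw": 18, "jaw": 0}, {"dx": 0, "dy": 0, "dz": 0, "yaw": 24, "jaw": 0}, {"dx": 0, "dy": 0, "dz": 0, "yaw": 30, "jaw": 0}, {"dx": 0, "dy": 0, "dz": 0, "yaw": 36, "jaw": 0}, {"dx": 0, "dy": 0, "dz": 0, "yaw": 42, "jaw": 0}, {"dx": 0, "dy": 0, "dz": 0, "yaw": 48, "jaw": 0}, {"dx": 0, "dy": 0, "dz": 0, "yaw": 54, "jaw": 0}, {"dx": 0, "dy": 0, "dz": 0, "yaw": 60, "jaw": 0}, {"dx": 0, "dy": 0, "dz": 0, "yaw": 60, "jaw": 0}, {"dx": 0, "dy": 0, "dz": 0, "yaw": 60, "jaw": 0}]}}

```text
clock: 9.0
eef_pos: [556.0, -65.6, 95.6]
tool_rot: [3.14, -0.002, 1.75]
force: [-3.4, 4.5, 12.4]
width: 56.7
gripper_force: 63.1
```

```bash
python3 -c "
from h import *
s=read_state();print(s['torque'],s['force'],s['width'])
for n in ('wrist',):
    im,d,p=grab(n);cv2.imwrite('pics/w3.png',im[:,:,::-1])"
```

```text
[ 1.14601599  0.91520137 -0.03737457] [-3.36487372  4.50248459 12.42485535] 56.67521780186548
```

View pics/w3.png

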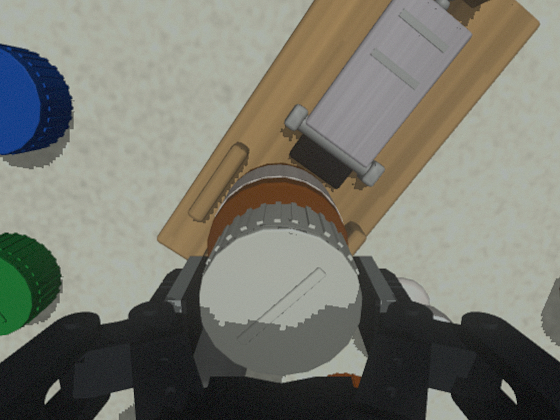

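Wrist view: the cap is gripped at (280,295), and its rib keeps the same angle to the jaws as before the turn, so it turned with them by about 80° and did not slip. Lifting.

>>> {"method": "arm_command", "body": {"deltas": [{"dx": 0, "dy": 0, "dz": 0.002, "yaw": 60, "jaw": 0}, {"dx": 0, "dy": 0, "dz": 0.004, "yaw": 0, "jaw": 0}]}}

```text
clock: 9.25
eef_pos: [554.7, -66.6, 98.7]
tool_rot: [-3.141, -0.002, 1.751]
force: [-5.2, 1.0, 7.5]
width: 56.5
gripper_force: 62.7
```

>>> {"method": "arm_command", "body": {"deltas": [{"dx": 0, "dy": 0, "dz": 0.002, "yaw": 0, "jaw": 0}, {"dx": 0, "dy": 0, "dz": 0.004, "yaw": 0, "jaw": 0}, {"dx": 0, "dy": 0, "dz": 0.007, "yaw": 0, "jaw": 0}, {"dx": 0, "dy": 0, "dz": 0.01, "yaw": 0, "jaw": 0}, {"dx": 0, "dy": 0, "dz": 0.01, "yaw": 0, "jaw": 0}]}}

```text
clock: 9.75
eef_pos: [554.5, -67.5, 107.7]
tool_rot: [-3.14, -0.001, 1.75]
force: [-3.3, 3.9, 1.9]
width: 56.5
gripper_force: 64.6
```

>>> {"method": "arm_command", "body": {"deltas": [{"dx": 0, "dy": 0, "dz": 0.01, "yaw": 0, "jaw": 0}, {"dx": 0, "dy": 0, "dz": 0.025, "yaw": 0, "jaw": 0}, {"dx": 0, "dy": 0, "dz": 0.04, "yaw": 0, "jaw": 0}, {"dx": 0, "dy": 0, "dz": 0.055, "yaw": 0, "jaw": 0}, {"dx": 0, "dy": 0, "dz": 0.07, "yaw": 0, "jaw": 0}, {"dx": 0, "dy": 0, "dz": 0.085, "yaw": 0, "jaw": 0}, {"dx": 0, "dy": 0, "dz": 0.095, "yaw": 0, "jaw": 0}, {"dx": 0, "dy": 0, "dz": 0.102, "yaw": 0, "jaw": 0}, {"dx": 0, "dy": 0, "dz": 0.102, "yaw": 0, "jaw": 0}, {"dx": 0, "dy": 0, "dz": 0.102, "yaw": 0, "jaw": 0}, {"dx": 0, "dy": 0, "dz": 0.102, "yaw": 0, "jaw": 0}]}}

```text
clock: 10.85
eef_pos: [555.2, -68.1, 209.1]
tool_rot: [-3.14, -0.0, 1.749]
force: [-0.0, 0.4, -0.6]
width: 56.4
gripper_force: 64.6
```

```bash
python3 -c "
from h import *
a,_,p=grab('scene');b,_,p=grab('wrist')
c=cv2.resize(a[130:290,150:350],(500,400),interpolation=cv2.INTER_CUBIC);b=cv2.resize(b,(300,225))
o=np.zeros((400,800,3),np.uint8);o[:,:500]=c;o[:225,500:]=b
cv2.imwrite('pics/fin.png',o[:,:,::-1]);s=read_state();print(s['eef_pos'],s['force'],s['width'],s['gripper_force'])"
```

```text
[555.24893469 -67.96624688 209.17699879] [ 0.07539167  0.26698947 -0.15341495] 56.68551694296607 64.56152653321624
```

View pics/fin.png

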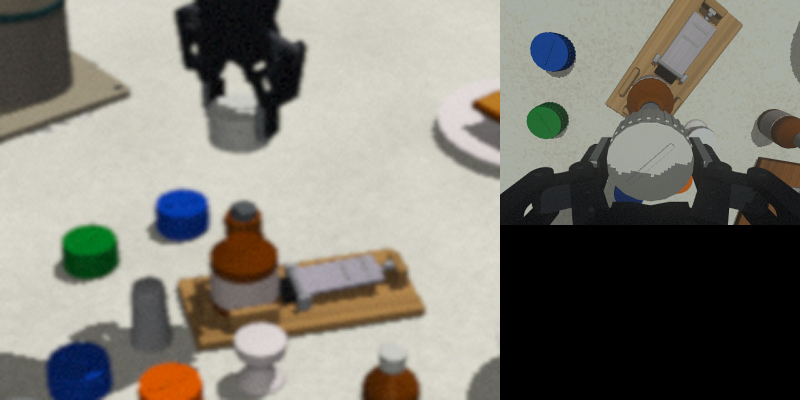

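The cap is upright in the jaws at (238,120), well above the open bottle at (243,225). The flap is shut at (335,275), and the bystanders are where they were.

```bash
python3 -c "
from cell import *
print(finish_job())"
```

```text
the job is handed in; nothing more can be done
None
```

The flap is clicked shut, and the cap is pressed, twisted about 80° anticlockwise and off; it is still gripped upright about 10 cm above the bottle, and the job was handed in at about 11 s.

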